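# Switch the seesaw gate and feed a bearing ball down the other chute

## Task

The seesaw gate of the sorting stand slopes down to one of its two chutes. With a fingertip, rock the gate over its pivot so that it slopes to the other chute, then push the steel ball that waits on the feed ledge along onto the gate, and let it roll by itself down that other chute to the bottom. Pinch or lift nothing, and leave the standing sleeves, the tin and the gold holder where they are.

Things in the scene. Friction and masses are not known exactly. Their poses are not given: they have to be found in the camera images.
- sorter: Fixed sorting stand, grey paint and aluminium, dark base plate 100 x 362 mm. Origin: on the work surface under the middle of the gate. x axis: level, from the feed ledge over the gate, away from the robot; y axis: to the left chute; z up. Feed ledge at x = -103 to -33 mm, gate at x = -31 to 31 mm and y = -75 to 75 mm, a chute beyond each end of the gate, out to y = 173 / -173 mm.
- gate (a joint): Tilt of the seesaw gate about its pivot (along the stand's x, at y = 0, z = 88 mm). Positive: left end up, slopes down to the right chute; negative: to the left. Stops at -0.25 and 0.25 rad. A steel tumbler weight on a far-side arm (x = 65 to 98 mm, top z = 178 mm) keeps it at its stop; 1 to 2 N down on the raised end takes it over the middle and it falls to the other stop.
- gate_left (a point): Point on the gate's upper face, 60 mm left (+y) of the pivot: a place to press; z 115 mm when up, 85 mm when down. The gate is a flat aluminium plate 62 x 150 mm, upper face at z = 100 mm in the middle, with a near lip 5 mm high along the ledge side (inner face at stand x = -28 mm) and a far lip 18 mm high (inner face at x = 28 mm).
- gate_right (a point): The same on the right: 60 mm to -y of the pivot.
- ledge_mouth (a point): Middle of the ledge floor where it meets the gate, stand x = -33 mm, z = 106.5 mm. The ledge is a straight channel along the stand's x, 70 mm long, 28 mm clear between side rails 6 mm high, open above. Its floor falls 3 degrees towards the robot and ends in a sill 4 mm high, against which the ball rests.
- chute_left (a point): Centre of the ball at rest at the bottom of the left (+y) chute: fixed on the stand, y = 153 mm, z = 65 mm. The chute, 62 mm wide inside, slopes down to a stop wall (inner face y = 168 mm, top z = 99 mm) between side walls 4 mm thick, top z = 91 mm.
- chute_right (a point): The same in the right (-y) chute.
- spare_sleeve_a: Bystander: black sleeve stood on end, 21 mm diameter, 76 mm high. Origin: centre of its underside.
- spare_sleeve_b: Bystander: another one.
- tin: Bystander: round tin with red lid, 68 mm diameter, 42 mm high. Origin: centre of its underside.
- holder: Bystander: gold nozzle holder, 21 x 122 x 21 mm, lying. Origin: centre of its underside.
- ball_center (a point): Centre of the dark polished steel ball to be fed: loose, slippery, 30 mm diameter, about 0.11 kg. It waits at the robot's end of the ledge, centre about 53 mm before ledge_mouth and 119 mm above the work surface. Pushed from behind along the ledge and past ledge_mouth it drops 6 mm onto the gate and rolls down; left before that it rolls back to the sill.
- ball: The same ball as a body; its origin lies on its surface and turns with it, so use ball_center for its place.
Not all that is in view belongs to the job. There is more than one size of the ball; the job needs the smallest.

How it is judged (in metres and radians):
On the way, in this order (a step that is already met when the one before it is completed fails the run):
1. the gate has gone over to its other stop (within 0.05 rad) while the ball still waits on the ledge (distance of gate_left from where it was at the start of the episode above 0.022 m and (value of joint gate above 0.2 rad or value of joint gate below -0.2 rad) and x of ball_center in the frame of sorter below -0.05 m and horizontal distance between ball_center and ledge_mouth below 0.07 m), for 0.1 s.
2. the ball has been pushed in over the middle of the gate (x of ball_center in the frame of sorter above -0.029 m and y of ball_center in the frame of sorter between -0.05 and 0.05 m).
At the end, for the whole second after the job is handed in: The gate rests at the stop opposite to where it began (within 0.05 rad), and the ball lies at the bottom of the chute to which the gate now slopes, its centre within 25 mm of that chute's site (distance of gate_left from where it was at the start of the episode above 0.022 m and ((value of joint gate above 0.2 rad and distance between ball_center and chute_right below 0.025 m) or (value of joint gate below -0.2 rad and distance between ball_center and chute_left below 0.025 m))); the robot touches nothing.
It fails at once if the ball is lifted (its centre more than about 25 mm above where it lay) (height (world z) of ball_center above 0.144 m).
It fails at once if the ball is carried or pushed down the chute: fingers on it when it is more than 50 mm left or right of the middle of the gate ((y of ball_center in the frame of sorter above 0.05 m or y of ball_center in the frame of sorter below -0.05 m) and contact force between the fingers and ball above 0.3 N).
It fails at once if a bystander (spare sleeve, tin or holder) is moved by more than 20 mm (distance of any of spare_sleeve_a, spare_sleeve_b, tin, holder from where it was at the start of the episode above 0.02 m).
It also fails if it takes over 38 s, if anything falls off the work surface, if the arm or the gripper's body presses on something with over 40 N, if the wrist force passes 120 N, or if a joint passes its speed limit or range.

## Robot

A 7-joint arm with a two-finger parallel gripper is mounted at the origin on the work surface; the furniture and walls round the work are solid. World frame = base frame: x ahead of the robot, y to its left, z up, the work surface at z = 0. Lengths are in mm, angles in rad, forces in N, time in s.
With the tool pointing down it reaches from about 425 to 950 mm from the base axis. Payload 4.7 kg.
Tool frame: the origin (TCP) lies midway between the tips of the shut fingers; the grasp point (between the pads) lies grip_point_offset behind it (grip_point_offset is the distance from the TCP to the grasp point, in mm); z points along the fingers, y is the line along which they close (so a half turn about z gives the same grasp; the last joint's range is limited). The gripper opens to 85 mm and grips with 20 to 120 N. Pads are 22 mm wide; open, the fingers measure 114 mm over their backs; the gripper's body (76 mm by 85 mm) begins 54 mm behind the grasp point. The pads swing forward as they close: fully open they stand 13 mm farther back than shut.
Start: joints at [1.073, 0.469, -0.049, 1.532, 0.024, 1.141, -0.082], TCP at [305.022, -602.171, 231.335] pointing down, gripper open.
Joint ranges: [-2.59, 2.59], [-0.33, 1.99], [-1.39, 1.29], [0.1, 2.45], [-1.04, 4.18], [0.21, 1.99], [-2.66, 2.66]. Speed limits (rad/s): [2.57, 2.57, 3.14, 3.14, 3.14, 3.14, 3.14].

## Interface

Orientations are given as [roll, pitch, yaw] about the fixed x, y, z axes, in that order (R = Rz(yaw) Ry(pitch) Rx(roll)).
In Python, from station import * gives the robot as it stands. Calls block until the motion is done:
- move_pose(position, orientation): joint-space move of the TCP to a pose.
- move_straight(position, attitude=None, speed=150): straight line of the TCP; attitude=None keeps the orientation; speed is the mean speed in mm/s.
- move_joints(angles): joint-space move.
- set_gripper(opening, f_grip=None): finger opening in mm; f_grip is the grip in N (None keeps the last); returns when the fingers have stopped.
- dwell(seconds).
- solve_ik(position, orientation): joint angles nearest the present ones, or None.
- get_image(name): name is "side" or "top" or "wrist"; returns (picture, depth): 420x560x3 uint8, blue, green, red; 420x560 float32, mm along the optical axis (not along the pixel's ray), 0 where there is no reading.
- camera_params(name): a dict with "fovy" (degrees; the focal length in pixels is half the picture's height over the tangent of half this angle, whatever the lens; pixels are square), "cx", "cy" (the principal point, pixels), "world_to_cam" (4x4, takes a point from world to camera coordinates). Camera axes: x right, y up, looking along -z (the intrinsics and any distortion apply to the point x, -y, -z); pixel columns grow to the right and rows downward; lengths in mm; the calibration is good to about 2 mm. The wrist camera is an equidistant fisheye: a pixel r from the principal point sees the ray r / f radians off the axis. A picture is of the moment at which its call begins: read the wrist's pose just before it. camera_params takes no time and is no camera call; for the wrist camera it gives the pose at the moment of the call.
A pose or a line that the arm cannot do raises MotionError and nothing moves.
- finish_job(): hands the job in; it is judged then, once.
Readings, each from a call of its own:
- get_t(): time.
- get_joints(): joint angles.
- get_qd(): joint speeds.
- get_joint_torque(): joint torques, N m.
- get_ee_pos(): TCP position.
- get_orientation(): TCP orientation.
- get_ft_force(): force on the tool from outside, world axes, zero at the start.
- get_ft_torque(): the same for the moment, N m.
- get_finger_gap(): finger opening in mm.
- get_grasp_force(): force on a finger pad.
Only numpy, scipy, OpenCV 4.12 (cv2) and the standard library are available. Lean on these libraries where they do the work, as an engineer would, in place of code of your own. Each camera call takes 0.05 s, during which the arm holds its last target. There are 200 camera calls.

## Working session

There is one attempt and no reset: what is moved stays moved. The work goes in short steps, each a Python script; the robot and the scene stay as the last script left them, time stands still between calls to the robot, and variables do not carry over. Pictures are saved under pics/ and viewed, at most 10 in all, crops included, and the job is handed in when it is done.

```bash
ls; mkdir -p pics
cat > h.py <<'E'
from station import *
import numpy as np, cv2
def cam(name):
    p=camera_params(name); im,d=get_image(name)
    return p,im,d
def world(p,d,u,v):
    f=210/np.tan(np.radians(p["fovy"])/2)
    u=np.asarray(u,float);v=np.asarray(v,float);z=d
    c=np.stack([(u-p["cx"])/f*z,-(v-p["cy"])/f*z,-z,np.ones_like(z)],-1)
    return (c@np.linalg.inv(np.array(p["world_to_cam"])).T)[...,:3]
E
python3 - <<'E'
from h import *
print(get_t(),get_ee_pos(),get_orientation(),get_finger_gap())
for n in("top","side"):
    p,im,d=cam(n);cv2.imwrite(f"pics/{n}0.png",im);np.savez(f"{n}0",d=d,w=np.array(p["world_to_cam"]),**{k:p[k] for k in("fovy","cx","cy")})
    print(n,p["fovy"],p["cx"],p["cy"],np.linalg.inv(np.array(p["world_to_cam"])).round(2).tolist(),[k for k in p])
E
```

```text
pics
0.0 [ 304.71850765 -601.66264747  230.27170371] [-3.13966290e+00  7.07795063e-05  4.68805976e-01] 85.32040397434938
top 47.57701588712137 279.01737405715824 211.3223223983263 [[0.0, 0.99, -0.12, 347.54], [-1.0, 0.0, -0.0, 101.11], [-0.0, 0.12, 0.99, 1249.99], [0.0, 0.0, 0.0, 1.0]] ['fovy', 'cx', 'cy', 'world_to_cam']
side 52.2391604916162 284.3912302538092 209.60232629832248 [[0.83, 0.24, -0.5, 13.04], [-0.56, 0.37, -0.74, -591.86], [0.01, 0.9, 0.44, 529.15], [0.0, 0.0, 0.0, 1.0]] ['fovy', 'cx', 'cy', 'world_to_cam']
```

View pics/top0.png

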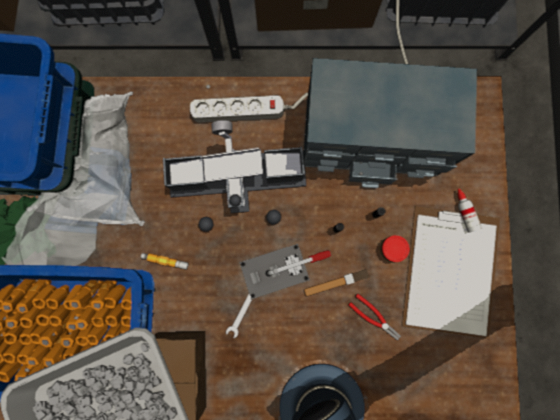

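View pics/side0.png

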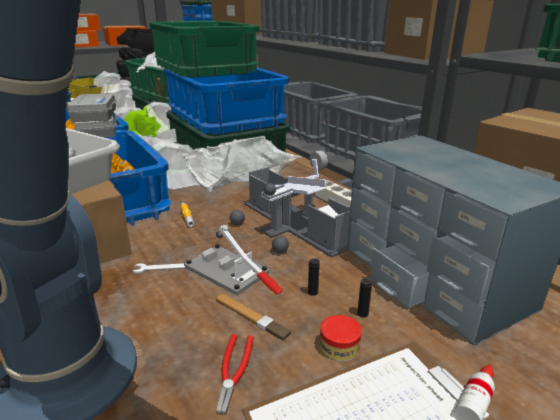

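The top view shows the stand with its gate at about (233,165), the ball on the ledge at (235,200), and chutes at (183,172) and (285,163). Two larger decoy balls lie at (206,224) and (273,217), the sleeves at (338,228) and (377,212), and the tin at (396,249). The side view shows the cabinet close to the right chute. Next I'll measure the stand from depth.

Run:
```python
from h import *
z=np.load("top0.npz");p=dict(fovy=float(z["fovy"]),cx=float(z["cx"]),cy=float(z["cy"]),world_to_cam=z["w"])
V,U=np.mgrid[0:420,0:560];W=world(p,z["d"],U,V);np.save("W.npy",W)
im=cv2.imread("pics/top0.png")
cv2.imwrite("pics/crop0.png",cv2.resize(im[110:240,150:320],None,fx=4.5,fy=4.5,interpolation=cv2.INTER_CUBIC))
np.set_printoptions(linewidth=250)
print("Z rows 116..216 step4, cols 160..312 step 6")
print(W[116:220:4,160:314:6,2].round().astype(int))
print(W[165,233],W[200,235],W[172,180],W[163,285],W[300,400],W[270,150])
m=(W[...,2]>40)&(W[...,2]<200); m[:,:160]=0;m[:,306:]=0;m[:115]=0;m[214:]=0
# ball: points near px
b=(abs(V-200)<8)&(abs(U-235)<8)&(W[...,2]>118)&(W[...,2]<140)
P=W[b];print(len(P),P.max(0),P.min(0))
A=np.c_[2*P,np.ones(len(P))];s=np.linalg.lstsq(A,(P**2).sum(1),rcond=None)[0];print("sphere",s[:3],np.sqrt(s[3]+s[:3]@s[:3]))
```

```text
Z rows 116..216 step4, cols 160..312 step 6
[[   2   -3    0   -2   -8   -1   38   37   34   35   34   37   35   32   29   30   23   22   21   22   12   -2   -2   -2    0  247]
 [   2    0   -6    1   -6   -3   16   16   12   17    9    9    6   -1   -1    0   -4    0   -2   -2   -4   -3   -3   -2   -3  249]
 [   5   -3   -5   -1    2    1   -4   -3   -4  166  177  173  153   -3    0   -3   -5   -2   -2    1    0   -7    0    1    0  248]
 [   4   -2   -4   -3   -1   -2    0    1   -2  164  174  173  155   -3    1    0   -3   -2    0    2   -4   -2    1   -1    3  252]
 [   1   -1   -2   -1   -3   -4    5   -1    7  158  153  147  148    3    4   -2    0   -1   -4   -4   -3    1   -5   -6    1  253]
 [  -2   -3   -2   -4    2   -4   -1    2   -4   -1   -1  138   -1   -5   -1    1    1   -2   -3   -1   -2   -5    0    1    4  248]
 [  -4    3   -1    3   -2   -1   -2    0   -4   -1   -6  115   -3   -1   -5   -1   -2    3   -2    3   -1    3    1    0   -7  250]
 [   1   -5   -6   -4   -5   -6   -4   -1   -2    0   -4  114   -2   -2    0    2    2   -2    0    1   -3   -6   -1   -2    
[... 2104 characters left out ...]
   -2   -3    1   -4   -3   -4]
 [  -1    2   -4    0    1    1    1   -4   -1   -3   -4    1    5    9   -3    2   -2    0   28   37    3   -1    1   -3   -3    2]
 [  -4   -6   -2    1   -1   -3   -5   -1   -2    0   -1   -3   -1    1   -1   -3   -2    0   33   38   30   -3    0    0   -1   -1]]
[599.37922899 219.24248157  96.45922142] [507.54870923 210.16777934 128.75896374] [590.89768885 359.3057105   51.88551031] [613.66796132  90.55188899  54.69268674] [ 265.07304119 -206.70273998   -0.43928249] [341.65176576 441.79085367   1.7107021 ]
119 [523.39651741 223.07124745 135.09452876] [494.48337893 196.36776417 118.00131117]
sphere [508.8850635  210.06615524 119.93308392] 13.278244966906078
```

View pics/crop0.png

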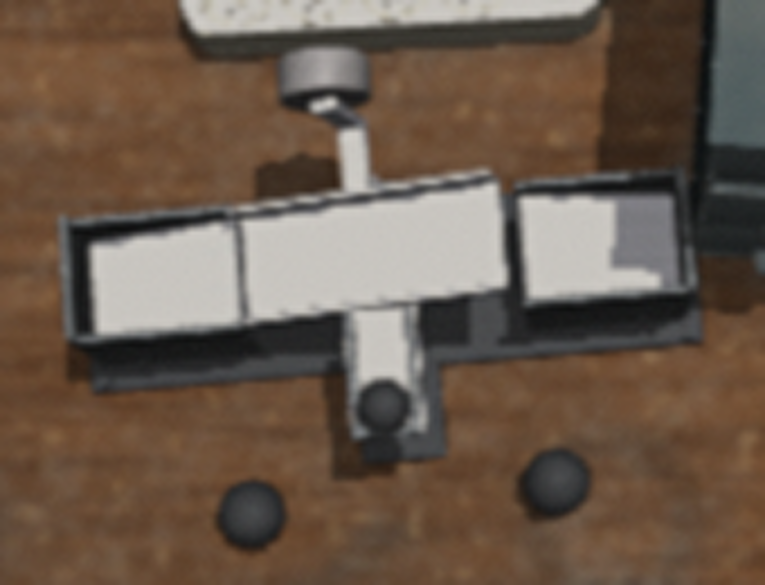

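```bash
cat > fit.py <<'E'
from h import *
from scipy.optimize import differential_evolution
W=np.load("W.npy")[112:222,155:305].reshape(-1,3)
W=W[(W[:,2]<140)&(W[:,2]>-10)]
def stand(P,t):
    c,s=np.cos(t[2]),np.sin(t[2]);d=P[:,:2]-t[:2]
    return d[:,0]*c+d[:,1]*s,-d[:,0]*s+d[:,1]*c
def cost(t):
    x,y=stand(W,t);z=W[:,2];ay=abs(y);ax=abs(x)
    h=np.zeros_like(x)
    h[(ax<31)&(ay<74)]=1; g=h==1; h[g]=100-np.tan(.25)*y[g]*1
    ch=(ay>77)&(ay<172)&(ax<35); h[ch]=np.where(ax[ch]>31,91,50+(153-ay[ch])*.31)
    h[ch&(ay>168)]=99
    l=(x<-33)&(x>-106)&(ay<14); h[l]=106.5+(x[l]+33)*.052
    e=np.minimum(abs(z-h),12)
    e[(ax<35)&(ay>=73)&(ay<=78)]=3                 # gaps
    e[(h==0)&(z<75)]=np.minimum(e,3)[(h==0)&(z<75)]  # walls below, base
    e[(x>34)&(ay<30)]=3
    e[(ay<22)&(x<-70)]=3
    return e.mean()
r=differential_evolution(cost,[(575,625),(190,240),(-.05,.25)],seed=1,tol=1e-6,maxiter=200)
t=r.x;print(t,r.fun)
for s in (-1,1):print([round(cost(t+np.eye(3)[i]*s*[3,3,.02][i]),3) for i in range(3)])
# gate plane normal
x,y=stand(W,t);g=(abs(x)<24)&(abs(y)<65)&(W[:,2]>70)
k=np.linalg.lstsq(np.c_[W[g,:2],np.ones(g.sum())],W[g,2],rcond=None)[0];print("gate yaw",np.arctan2(k[0],-k[1]),np.arctan(np.hypot(*k[:2])))
b=np.array([[508.9,210.1]]);print("ball in stand",stand(b,t))
E
python3 fit.py
```

```text
[5.98557345e+02 2.17602514e+02 8.49366283e-02] 2.793504461171721
[np.float64(3.075), np.float64(2.888), np.float64(2.94)]
[np.float64(2.88), np.float64(2.87), np.float64(2.968)]
gate yaw 0.08826334918321857 0.24944521737883188
ball in stand (array([-89.97060701]), array([0.13057132]))
```

```bash
cat >> h.py <<'E'
O=np.array([598.5,217.6]);YAW=.0855
def S(x,y,z):
    c,s=np.cos(YAW),np.sin(YAW);return [O[0]+c*x-s*y,O[1]+s*x+c*y,z]
A=[np.pi,0,YAW]
E
python3 - <<'E'
from h import *
set_gripper(0)
e=get_ee_pos()
move_straight([e[0],e[1],400],speed=300)
print(solve_ik([470,80,400],A),solve_ik(S(-4,-52,150),A),solve_ik(S(-128,0,115),A),grip_point_offset if 'grip_point_offset' in globals() else '')
move_pose([470,80,400],A)
print(get_t(),get_ee_pos())
move_pose(S(-4,-52,190),A)
print(get_t(),get_ee_pos(),get_orientation(),get_finger_gap(),get_ft_force())
p,im,d=cam("side");cv2.imwrite("pics/s1.png",cv2.resize(im[80:320,160:440],None,fx=2.4,fy=2.4))
E
```

```text
[ 0.47987788  0.08117155 -0.77908452  1.69242257  0.05792986  1.39164384
 -1.79318817] [ 0.12830147  0.54523757 -0.65102112  1.72254468  0.38178064  1.0038573
 -2.14668728] [ 0.12622513  0.46755079 -0.78822423  1.99431959  0.43754855  0.85451947
 -2.38862901] 18.700000000000003
4.0667 [470.3762422   79.05955909 399.88896056]
5.0833 [599.58516616 165.03058838 191.23552555] [ 3.14136831e+00 -1.79154343e-03  8.45744379e-02] 0.188154268411981 [-0.07354585  0.25062402  0.90664452]
```

View pics/s1.png

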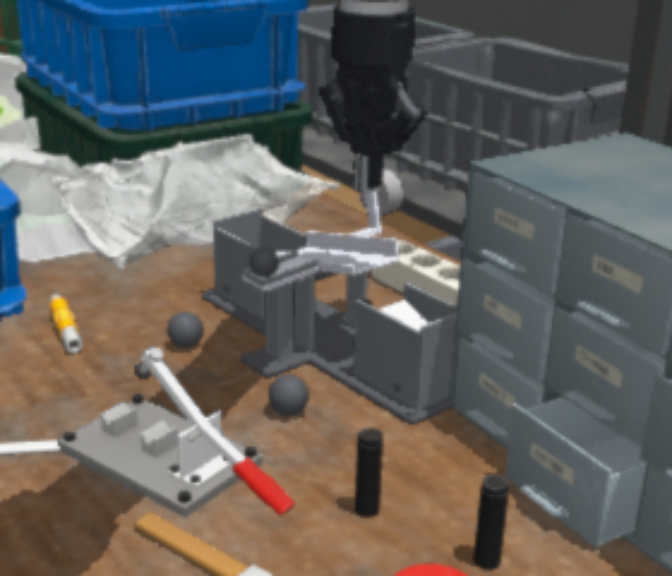

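The shut fingertips at (375,185) are above the gate's raised right end and clear of the cabinet. The ball is on the ledge at (262,262). I'll press now.

Run:
```python
from h import *
move_straight(S(-4,-52,125),speed=150)
for z in (115,108,102,97,94):
    move_straight(S(-4,-52,z),speed=60); print(z,get_ee_pos()[2].round(1),np.round(get_ft_force(),2))
dwell(.3)
move_straight(S(-4,-52,190),speed=200)
move_pose(S(-150,0,190),A)
print(get_t())
p,im,d=cam("top");cv2.imwrite("pics/t2.png",cv2.resize(im[110:240,150:320],None,fx=4,fy=4))
V,U=np.mgrid[0:420,0:560];W=world(p,d,U,V)
print(W[166,[207,215,225,240,250,258],2])
p,im,d=cam("side");cv2.imwrite("pics/s2.png",cv2.resize(im[120:300,210:420],None,fx=3,fy=3))
```

```text
115 115.2 [0.25 0.15 0.52]
108 107.4 [-1.21 -0.16  0.96]
102 101.4 [ 0.78 -0.    0.6 ]
97 96.5 [-0.35 -0.19  0.08]
94 93.8 [-0.57  1.34  0.91]
8.65
[112.70832528 111.0240079   99.37812121  99.6394071   87.75537224
  82.00197937]
```

View pics/s2.png

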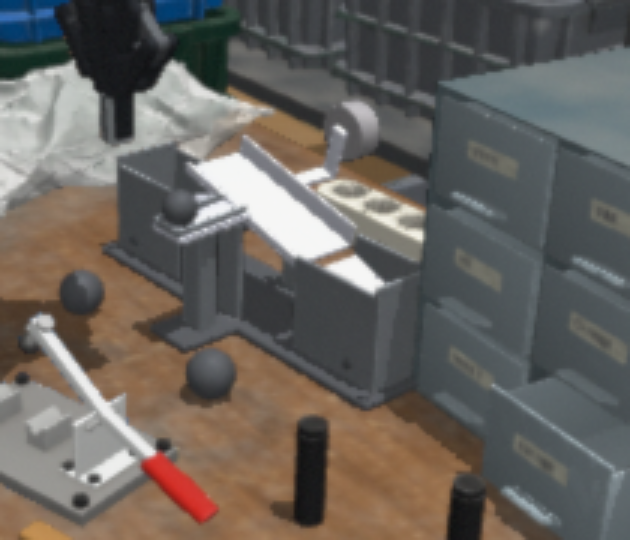

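The gate is now down to the right (white plate to (330,260)) and the ball still waits on the ledge at (180,207). Next I push it in.

Run:
```python
from h import *
move_straight(S(-138,0,115),speed=150)
move_straight(S(-100,0,115),speed=80)
move_straight(S(-50,0,115),speed=60)
print(get_t(),get_ee_pos().round(1),S(-50,0,115),np.round(get_ft_force(),2))
dwell(.5)
p,im,d=cam("side");cv2.imwrite("pics/s3.png",cv2.resize(im[120:300,210:420],None,fx=3,fy=3))
```

```text
11.0167 [548.3 213.4 114.9] [np.float64(548.6826449443024), np.float64(213.33020664966506), 115] [-0.28 -0.52  0.04]
```

View pics/s3.png

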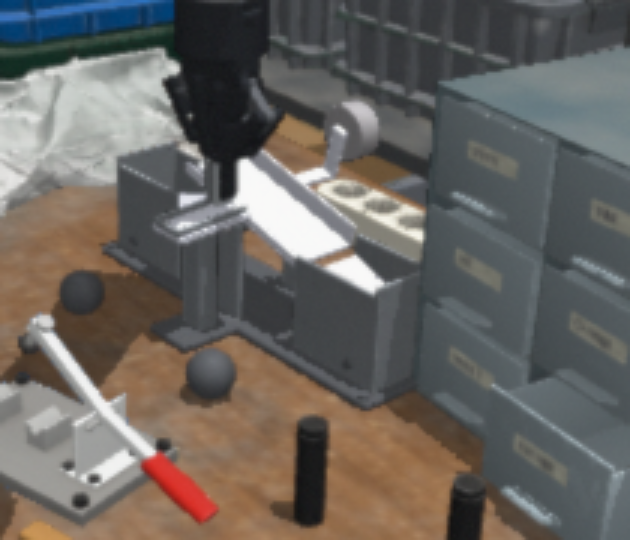

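The ledge is empty behind the finger at (228,190), and the ball isn't in sight. I'll check the top view before retreating.

Run:
```python
from h import *
p,im,d=cam("top");cv2.imwrite("pics/t3.png",cv2.resize(im[110:240,150:320],None,fx=4,fy=4))
V,U=np.mgrid[0:420,0:560];W=world(p,d,U,V)
c=S(0,-153,65);print(c)
m=(np.hypot(W[...,0]-c[0],W[...,1]-c[1])<30)&(W[...,2]>62)&(W[...,2]<86)&(im.max(2)<110);print(m.sum(),np.median(W[m],0),W[m].max(0))
```

```text
[np.float64(611.5655676520249), np.float64(65.15889352956546), 65]
137 [620.65991089  65.39291861  73.74265456] [641.33326056  80.56409211  85.59235094]
```

View pics/t3.png

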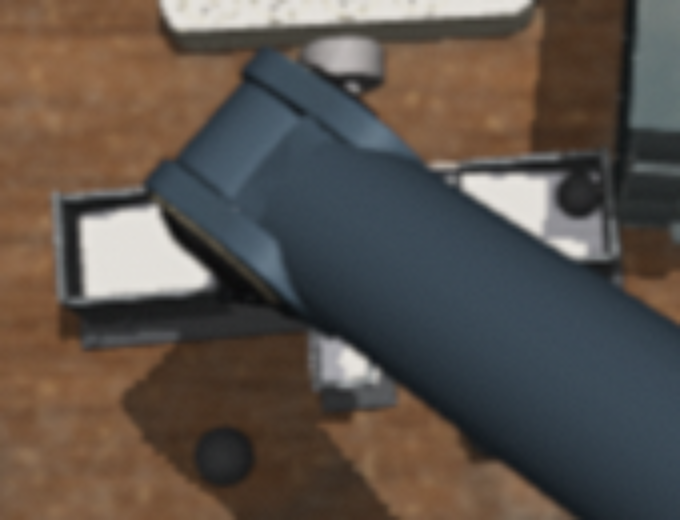

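The ball is in the right chute at crop (578,190), against the end wall. I'll retreat, let it settle and measure it.

Run:
```python
from h import *
move_straight(S(-150,0,125),speed=200)
move_straight(S(-150,0,220),speed=250)
dwell(1.5)
V,U=np.mgrid[0:420,0:560]
for i in range(2):
    p,im,d=cam("top");W=world(p,d,U,V)
    g=(abs(V-157)<14)&(abs(U-294)<9)&(W[...,2]>69)&(W[...,2]<84)
    P=W[g&(im.max(2)<75)];c=np.median(P,0)
    q=np.array([c[0]-O[0],c[1]-O[1]]);print(len(P),c.round(1),"stand",(np.cos(YAW)*q[0]+np.sin(YAW)*q[1]).round(1),(-np.sin(YAW)*q[0]+np.cos(YAW)*q[1]).round(1))
    print("gate z",[np.median(W[(np.hypot(W[...,0]-a[0],W[...,1]-a[1])<6)][:,2]).round(1) for a in(S(0,60,0),S(0,-60,0))],get_t())
    dwell(.7)
cv2.imwrite("pics/t4.png",cv2.resize(im[110:240,150:320],None,fx=4,fy=4))
```

```text
113 [623.2  65.7  74.7] stand 11.6 -153.4
gate z [np.float64(114.2), np.float64(84.7)] 14.35
114 [623.3  66.8  75.4] stand 11.8 -152.4
gate z [np.float64(114.3), np.float64(83.7)] 15.1
```

View pics/t4.png

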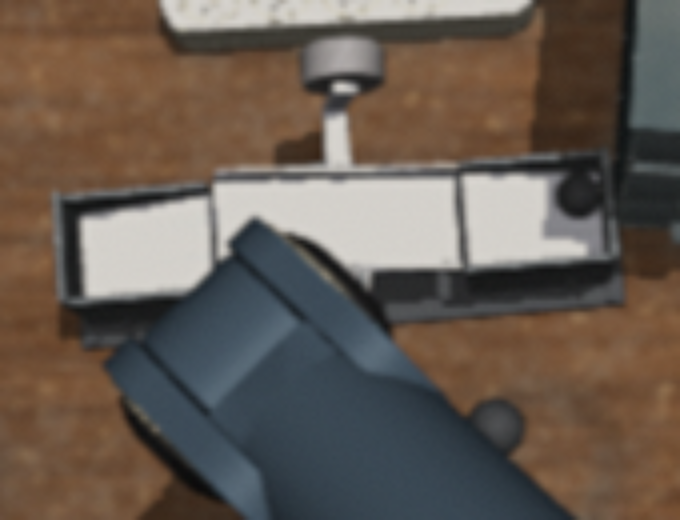

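The ball is at rest in the right chute at (578,192), about 12 to 16 mm from the site. The gate is at its right stop and the arm is clear.

```bash
python3 -c "
from h import *
print(get_ft_force(),finish_job())"
```

```text
the job is handed in; nothing more can be done
[ 0.72260998 -0.37138481 -0.04416815] None
```

I rocked the gate over to the right chute and pushed the ball in; it came to rest about 12–16 mm from the right chute's site (limit 25 mm), and I handed the job in at about 15 s, with no verdict returned.

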